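# Change over the stone inspection case

## Robot

A 7-joint arm with a two-finger parallel gripper is mounted at the origin on the work surface. World frame = base frame: x ahead of the robot, y to its left, z up, the work surface at z = 0. Lengths are in mm, angles in degrees, forces in N, time in s.
With the tool pointing down it reaches from about 425 to 925 mm from the base axis. Payload 6.8 kg.
Tool frame: the origin (TCP) lies on the centre line of the jaws, within the pads' length; the fingertips stand 22 mm ahead of it and the grasp point (between the pads) lies 3 mm ahead of it (ctrl.tips_ahead is the distance from the TCP to the fingertips, in mm); y points along the fingers, x is the direction in which the jaws open and shut, and the axes are right-handed (so a half turn about y gives the same grasp; the last joint's range is limited). The gripper opens to 88 mm and grips with 3 to 60 N. Pads are 20 mm wide; open, the fingers measure 115 mm over their backs; the gripper's body (75 mm by 178 mm) begins 61 mm behind the grasp point.
Start: joints at [60.212, 27.33, 1.283, 89.118, -0.659, 63.558, -4.761], TCP at [270.185, -618.584, 244.664] pointing down, gripper open.
Joint ranges: [-169.35, 169.35], [-19.33, 120.38], [-80.79, 83.38], [13.8, 139.57], [-78.32, 258.32], [9.67, 109.79], [-169.56, 169.56]. Speed limits (degrees/s): [136.94, 136.94, 180, 180, 180, 180, 180].

## Interface

Orientations are given as a 3x3 rotation matrix whose columns are the frame's x, y, z axes.
In Python, from station import ctrl gives the robot as it stands.
- The arm moves only by the shell command python3 -m pendant 'ROWS' [FORCE]. ROWS is text: rows parted by semicolons, each of 7 numbers parted by spaces: the closure, from -1 (fully open) to 1 (shut), so that 0 is half open, then the shift along the world's x, y, z in mm, then the turn, a rotation vector about the world's x, y, z in rad. A call has 1 to 10 rows; each row is the pose to reach, as a shift and turn from the pose measured when the call began; what a row does not reach only later rows make up. A row lasts 1/8 s, in which the tool goes at most 62.5 mm and 10.7 degrees, less where a joint would pass 70% of its speed; a pose out of reach is approached as far as the arm can. A call with a gripper value outside its range is refused whole. The fingers move at their own pace and stop on an object; FORCE is the grip in N (left out, the last holds). Time passes only in rows, so rows that repeat a pose let the fingers close. It gives the time, the measured TCP pose, the force and the opening at its end, in the units of the state.
- ctrl.observe(): the state, without advancing time (a new reading comes with each control period).
- ctrl.snapshot(name): name is "scene" or "top" or "wrist"; returns a dict with "pixels" (384x512x3 uint8, red, green, blue), "fov_y" (degrees; the focal length in pixels is half the picture's height over the tangent of half this angle, whatever the lens; pixels are square), "cx", "cy" (the principal point, pixels), "view" (4x4, takes a point from world to camera coordinates). Camera axes: x right, y up, looking along -z (the intrinsics and any distortion apply to the point x, -y, -z); pixel columns grow to the right and rows downward; lengths in mm; the calibration is good to about 2 mm. A picture is of the moment at which its call begins. There is no depth.
- ctrl.job_done(): hands the job in, once; it reports no verdict.
The state is a dict: "time": time; "joint_pos": joint angles; "joint_vel": joint speeds; "tau": joint torques, N m; "tool_pos": TCP position; "ee_rot": TCP orientation; "wrist_force": force on the tool from outside, world axes, zero at the start; "ft_torque": the same for the moment, N m; "finger_gap": finger opening in mm.
Only numpy, scipy, OpenCV 4.12 (cv2) and the standard library are available. Lean on these libraries where they do the work, as an engineer would, in place of code of your own. Each camera call takes 0.05 s, during which the arm holds its last target.

## Task

The black stone has been inspected and the white one is next. On the two-bay stone case, push the sliding cover of the bay in which the black stone lies fully shut, then push the other bay's cover fully open. Leave both stones lying in their bays, and the magnifier lens, saucer and tweezer block where they are.

Things in the scene. Friction and masses are not known exactly. Their poses are not given: they have to be found in the camera images.
- case: dark wooden case fixed to the bench, 200 (x) by 240 (y) by 45 mm high to its flat deck; origin at the centre of its underside; yaw up to 0.35 rad. Lanes along y at x = -48 mm (near) and +48 mm (far); each has a blue-lined bay, an open well 31 mm deep and 69 mm wide from y = 12 to 108 mm, and solid deck at lower y. Brass strips at x = 0 and +/-98 mm rise 6 mm above the deck.
- cover_near (a joint): slide of the near-lane (case x = -48 mm) cover, in m: 0 = fully shut (over its bay, against its stop), 0.108 = fully open (against its other stop); it grows as the cover moves along the case's -y. It stays where it is left; drags with about 1.5 N plus 4 N per m/s.
- cover_near_top (a point): centre of the top of the near-lane (case x = -48 mm) cover, a pale wooden block 88 mm (case x) by 115 mm (case y) by 22 mm high, top 68 mm above the bench, underside 1 mm above the deck. Its upright end faces are 57.5 mm from this point along case y: push the -y face toward case +y to shut, the +y face toward -y to open.
- cover_far (a joint): slide of the far-lane (case x = +48 mm) cover, in m: 0 = fully shut (over its bay, against its stop), 0.108 = fully open (against its other stop); it grows as the cover moves along the case's -y. It stays where it is left; drags with about 1.5 N plus 4 N per m/s.
- cover_far_top (a point): centre of the top of the far-lane (case x = +48 mm) cover, a pale wooden block 88 mm (case x) by 115 mm (case y) by 22 mm high, top 68 mm above the bench, underside 1 mm above the deck. Its upright end faces are 57.5 mm from this point along case y: push the -y face toward case +y to shut, the +y face toward -y to open.
- black_stone: black basalt baduk stone, a lentil 22 mm across and 9.5 mm thick, loose on the floor of one of the two bays; origin at the centre of its underside, 14 mm above the bench. The sign of its x in the case's frame tells its lane.
- white_stone: white baduk stone of the same size, in the other bay; origin at the centre of its underside.
- lens: magnifier lens in a brass ring, 82 mm across, 10 mm high, lying loose beside the case's -y end; origin at the centre of its underside.
- saucer: white porcelain saucer, 100 mm across, 20 mm high, loose beside the case's +y end; origin at the centre of its underside.
- tweezer_block: bamboo block 45 by 90 by 40 mm with two pairs of steel tweezers standing in it to 92 mm above the bench, loose beyond the case's +x side; origin at the centre of its underside.

How it is judged (in metres and radians):
On the way, in this order (a step that is already met when the one before it is completed fails the run):
1. the cover over the black stone's bay is pushed fully shut, while the other is not yet fully open (((x of black_stone in the frame of case below 0 m and value of joint cover_near below 0.005 m and value of joint cover_far below 0.102 m) or (x of black_stone in the frame of case above 0 m and value of joint cover_far below 0.005 m and value of joint cover_near below 0.102 m))), for 0.2 s.
2. the other cover is pushed fully open, the first still shut (((x of black_stone in the frame of case below 0 m and value of joint cover_near below 0.005 m and value of joint cover_far above 0.102 m) or (x of black_stone in the frame of case above 0 m and value of joint cover_far below 0.005 m and value of joint cover_near above 0.102 m))), for 0.2 s.
At the end, for the whole second after the job is handed in: The black stone's cover is shut to within 5 mm of its stop, the other cover is open to within 6 mm of its stop, both at rest; the stones lie within 12 mm and the lens, saucer and tweezer block within 20 mm of where they began (((x of black_stone in the frame of case below 0 m and value of joint cover_near below 0.005 m and value of joint cover_far above 0.102 m) or (x of black_stone in the frame of case above 0 m and value of joint cover_far below 0.005 m and value of joint cover_near above 0.102 m)) and distance of each of black_stone, white_stone from where it was at the start of the episode below 0.012 m and distance of each of lens, saucer, tweezer_block from where it was at the start of the episode below 0.02 m and velocity of joint cover_near between -0.01 and 0.01 m/s and velocity of joint cover_far between -0.01 and 0.01 m/s); the robot touches nothing.
It fails at once if a stone is lifted or pushed about (moved more than 12 mm) (distance of any of black_stone, white_stone from where it was at the start of the episode above 0.012 m).
It fails at once if the lens, saucer or tweezer block is moved more than 20 mm (distance of any of lens, saucer, tweezer_block from where it was at the start of the episode above 0.02 m).
It also fails if it takes over 35 s, if anything falls off the work surface, if the arm or the gripper's body presses on something with over 40 N, if the wrist force passes 120 N, or if a joint passes its speed limit or range.

## Working session

There is one attempt and no reset: what is moved stays moved. The work goes in short steps, Python scripts to look and compute and a shell command to move; the robot and the scene stay as the last step left them, time stands still between calls to the robot, and variables do not carry over. Pictures are saved under pics/ and viewed, and the job is handed in when it is done.

```bash
mkdir -p pics; ls
python3 - <<'E'
from station import ctrl
import cv2
o=ctrl.observe()
print(o['time'],o['tool_pos'],o['ee_rot'],o['finger_gap'])
for n in("scene","top","wrist"):
    s=ctrl.snapshot(n); cv2.imwrite(f"pics/{n}0.png",s["pixels"][:,:,::-1]); print(n,{k:(v if k!='pixels' else 0) for k,v in s.items()})
E
```

```text
pics
0.0 [ 269.91242283 -618.07642374  243.70381122] [[ 4.00240872e-01 -8.61728586e-04  9.16409571e-01]
 [-9.16408266e-01  1.55568831e-03  4.00241765e-01]
 [-1.77054743e-03 -9.99998419e-01 -1.67045152e-04]] 87.91845312883065
scene {'pixels': 0, 'fov_y': 52.87251826710481, 'cx': 254.08056043406629, 'cy': 188.69583840929852, 'view': array([[ 3.93875145e-01,  9.19148498e-01,  5.33005583e-03,
        -2.95050921e+02],
       [-7.41172336e-01,  3.14168203e-01,  5.93263777e-01,
         4.04277549e+02],
       [ 5.43622975e-01, -2.37622346e-01,  8.04990486e-01,
        -1.17693216e+03],
       [ 0.00000000e+00,  0.00000000e+00,  0.00000000e+00,
         1.00000000e+00]])}
top {'pixels': 0, 'fov_y': 44.69874209980199, 'cx': 249.3589043190034, 'cy': 193.3224169727416, 'view': array([[ 3.62163130e-03, -9.99992545e-01, -1.33935058e-03,
         5.07035249e+01],
       [ 9.83717051e-01,  3.32201274e-03,  1.79693425e-01,
        -6.36824006e+02],
       [-1.79687636e-01, -1.96832534e-03,  9.83721749e-01,
        -8.28446079e+02],
       [ 0.00000000e+00,  0.00000000e+00,  0.00000000e+00,
         1.00000000e+00]])}
wrist {'pixels': 0, 'fov_y': 68.35185637232615, 'cx': 256.12164353607244, 'cy': 189.31430818098326, 'view': array([[ 4.00098303e-01, -9.16470913e-01, -1.55385139e-03,
        -6.73632588e+02],
       [ 8.78699350e-01,  3.84089233e-01, -2.83483533e-01,
         3.45206198e+01],
       [ 2.60401230e-01,  1.12055912e-01,  9.58975845e-01,
        -3.91243914e+02],
       [ 0.00000000e+00,  0.00000000e+00,  0.00000000e+00,
         1.00000000e+00]])}
```

View pics/top0.png

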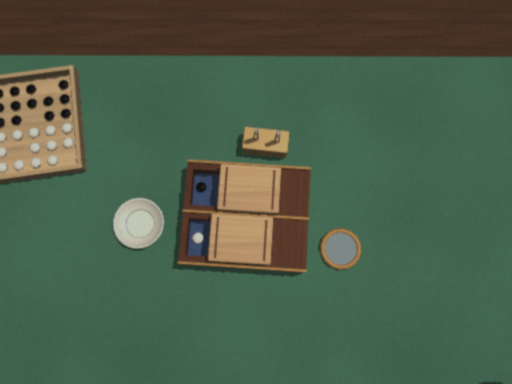

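View pics/scene0.png

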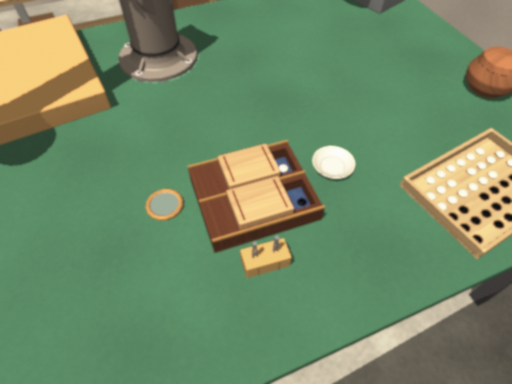

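View pics/wrist0.png

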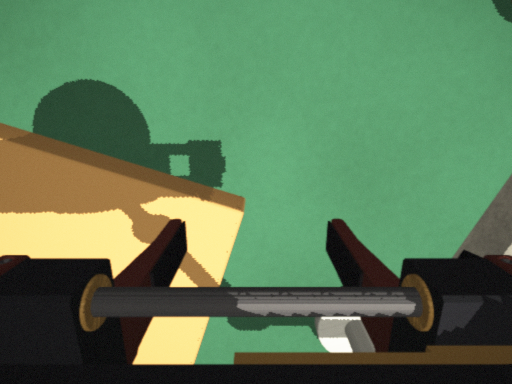

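Run:
```python
import cv2
a=cv2.imread("pics/top0.png")
cv2.imwrite("pics/topc.png",cv2.resize(a[120:280,100:370],None,fx=2.9,fy=2.9,interpolation=cv2.INTER_CUBIC))
a=cv2.imread("pics/scene0.png")
cv2.imwrite("pics/scc.png",cv2.resize(a[130:290,135:365],None,fx=3.4,fy=3.4,interpolation=cv2.INTER_CUBIC))
```

```text
(no output)
```

View pics/topc.png

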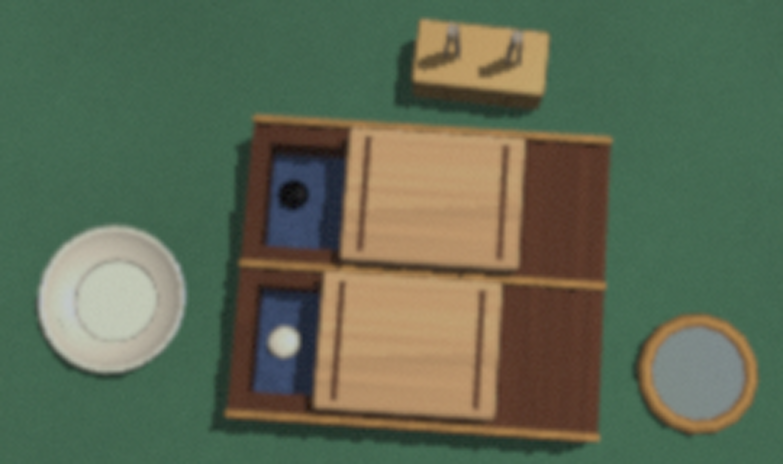

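View pics/scc.png

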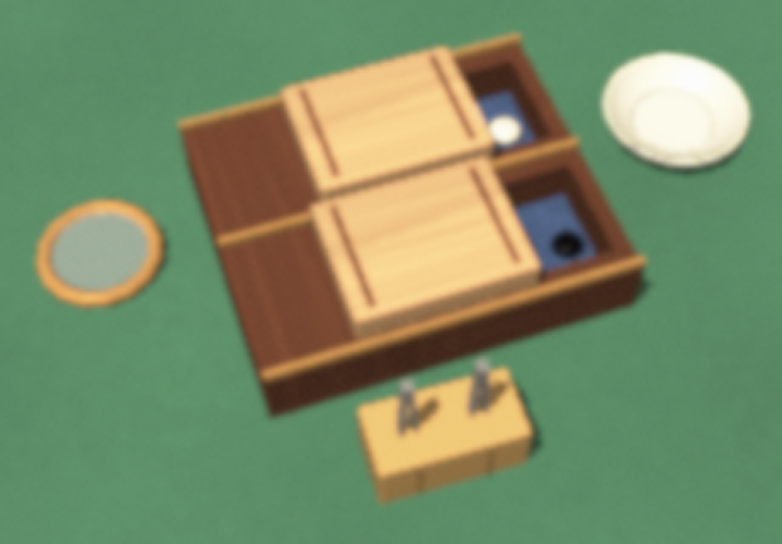

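```bash
cat > h.py <<'E'
import numpy as np
from station import ctrl
def ray(s,u,v,z):
    f=192/np.tan(np.radians(s["fov_y"]/2)); V=np.array(s["view"])
    d=np.array([(u-s["cx"])/f,-(v-s["cy"])/f,-1]); R=V[:3,:3]; c=-R.T@V[:3,3]; d=R.T@d
    return c+d*(z-c[2])/d[2]
def proj(s,p):
    f=192/np.tan(np.radians(s["fov_y"]/2)); V=np.array(s["view"]); q=V[:3,:3]@p+V[:3,3]
    return s["cx"]+f*q[0]/-q[2], s["cy"]-f*q[1]/-q[2]
E
python3 - <<'E'
from h import *
t=ctrl.snapshot("top"); s=ctrl.snapshot("scene")
np.set_printoptions(precision=1,suppress=True)
T=lambda p,z:ray(t,p[0]/2.9+100-.33,p[1]/2.9+120-.33,z)[:2]
S=lambda p,z:ray(s,p[0]/3.4+135-.35,p[1]/3.4+130-.35,z)[:2]
for n,f,P in (("top far",T,[(350,127),(525,138),(519,269),(340,260)]),("top near",T,[(323,270),(502,281),(495,418),(313,410)]),
 ("sc far",S,[(490,157),(312,205),(357,325),(541,271)]),("sc near",S,[(446,47),(283,88),(322,190),(494,150)])):
    q=np.array([f(p,68) for p in P]); print(n,q.mean(0),q.tolist() and q.round(1).tolist(),[np.linalg.norm(q[i]-q[i-1]).round(1) for i in range(4)])
q=np.array([T(p,51) for p in [(255,118),(610,139),(240,263),(604,285),(227,412),(598,437)]]);print(q,q.mean(0))
q=np.array([S(p,51) for p in [(646,260),(266,376),(578,142),(220,240),(520,38),(181,124)]]);print(q,q.mean(0))
print("lens",T((698,374),10),"saucer",T((112,299),20),"black",T((292,194),20),"white",T((284,341),20))
E
```

```text
top far [645.1  53.4] [[692.2, 108.1], [685.2, -6.3], [598.8, -1.7], [604.2, 113.3]] [np.float64(88.1), np.float64(114.6), np.float64(86.5), np.float64(115.1)]
top near [550.4  69. ] [[597.7, 124.1], [591.0, 9.2], [504.1, 14.1], [508.7, 128.7]] [np.float64(89.1), np.float64(115.0), np.float64(87.0), np.float64(114.7)]
sc far [652.   53.8] [[612.0, 115.2], [603.4, 0.1], [692.3, -6.3], [700.3, 106.3]] [np.float64(88.7), np.float64(115.4), np.float64(89.1), np.float64(112.8)]
sc near [557.   68.5] [[516.4, 128.2], [508.3, 16.2], [595.2, 9.8], [607.9, 119.9]] [np.float64(91.8), np.float64(112.3), np.float64(87.1), np.float64(110.8)]
[[702.4 172.8]
 [688.8 -64. ]
 [604.5 180. ]
 [590.8 -58.2]
 [507.9 185.5]
 [492.9 -52.5]] [597.9  60.6]
[[708.5 174.6]
 [693.6 -62.8]
 [611.2 179.4]
 [594.3 -57.2]
 [514.3 185.3]
 [497.1 -51.5]] [603.2  61.3]
lens [ 535.8 -125.6] saucer [584.2 270.2] black [656.8 150.3] white [556.3 153.4]
```

```bash
python3 -m pendant '1 26 40 0 0 0 0.077;1 52 80 0 0 0 0.154;1 78 120 0 0 0 0.231;1 104 160 0 0 0 0.308;1 130 200 0 0 0 0.385;1 156 240 0 0 0 0.462;1 182 280 0 0 0 0.539;1 208 320 0 0 0 0.616;1 234 360 0 0 0 0.693;1 260 400 0 0 0 0.77' 20
```

```text
time: 1.5
tool_pos: [530.7, -217.1, 244.3]
ee_rot: [[0.926, -0.001, 0.377], [-0.377, 0.0, 0.926], [-0.001, -1.0, -0.0]]
wrist_force: [-0.5, -1.0, -0.0]
finger_gap: 0.5
```

```bash
python3 -m pendant '1 22 35 -10 0 0 0.065;1 44 70 -30 0 0 0.13;1 66 105 -60 0 0 0.2;1 88 140 -90 0 0 0.26;1 111 173 -124 0 0 0.327;1 111 173 -124 0 0 0.327;1 111 173 -124 0 0 0.327'
python3 - <<'E'
from h import *
import cv2
o=ctrl.observe();print(o['tool_pos'],o['ee_rot'],o['time'])
for n in("top","wrist","scene"):
    s=ctrl.snapshot(n);print(proj(s,o['tool_pos']+22*o['ee_rot'][:,1]))
    a=s["pixels"][:,:,::-1]
    if n=="top":a=cv2.resize(a[120:280,100:370],None,fx=2.9,fy=2.9,interpolation=cv2.INTER_CUBIC)
    if n=="scene":a=cv2.resize(a[130:290,135:365],None,fx=3.4,fy=3.4,interpolation=cv2.INTER_CUBIC)
    cv2.imwrite(f"pics/{n}1.png",a)
E
```

```text
time: 2.38
tool_pos: [641.6, -45.0, 120.4]
ee_rot: [[0.998, -0.001, 0.061], [-0.061, -0.001, 0.998], [-0.001, -1.0, -0.001]]
wrist_force: [-0.4, -0.6, 1.1]
finger_gap: 0.8
[641.56880727 -44.9929234  120.39023925] [[ 9.98151769e-01 -9.67839648e-04  6.07627339e-02]
 [-6.07635781e-02 -8.68126003e-04  9.98151809e-01]
 [-9.13301186e-04 -9.99999155e-01 -9.25330905e-04]] 2.375
(np.float64(303.35011436070545), np.float64(186.81096376210664))
(np.float64(256.1283528643898), np.float64(234.00588666261874))
(np.float64(210.55620476458057), np.float64(202.8133059185231))
```

View pics/wrist1.png

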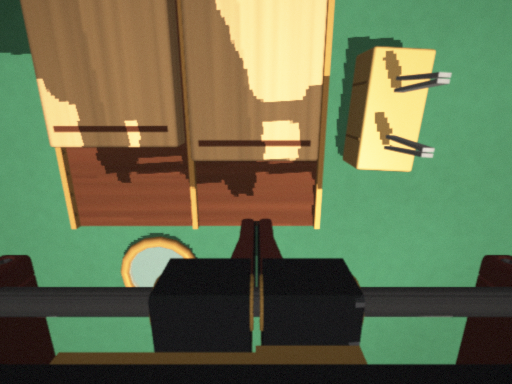

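View pics/scene1.png

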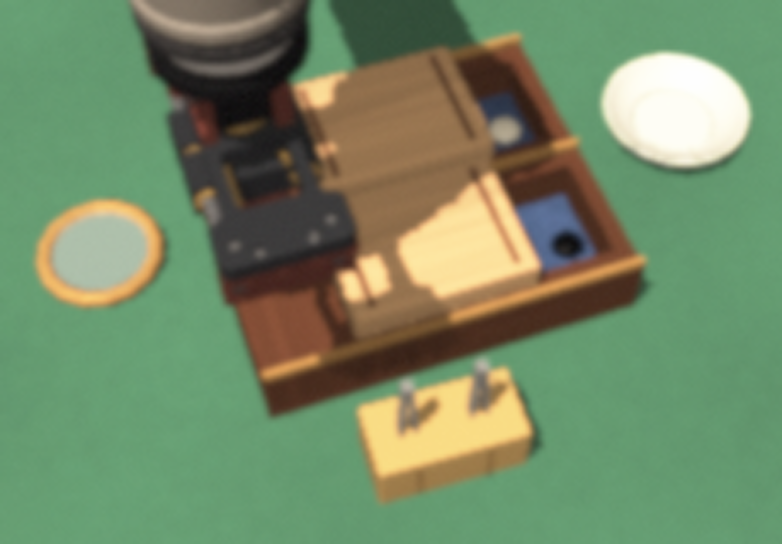

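```bash
python3 -m pendant '1 0 0 -22 0 0 0;1 0 0 -45 0 0 0;1 0 0 -45 0 0 0;1 0.6 10 -45 0 0 0;1 1.3 22 -45 0 0 0;1 2 34 -45 0 0 0;1 2.8 46 -45 0 0 0;1 3.5 58 -45 0 0 0;1 4.2 70 -45 0 0 0;1 4.9 82 -45 0 0 0'
python3 - <<'E'
from h import *
import cv2
o=ctrl.observe();print(o['tool_pos'],o['time'],o['wrist_force'])
for n in("wrist",):
    s=ctrl.snapshot(n)
    cv2.imwrite(f"pics/{n}2.png",s["pixels"][:,:,::-1])
E
```

```text
time: 3.78
tool_pos: [647.0, 36.8, 76.5]
ee_rot: [[0.998, 0.001, 0.062], [-0.062, -0.001, 0.998], [0.001, -1.0, -0.001]]
wrist_force: [1.3, -2.0, 1.1]
finger_gap: 0.8
[646.97412938  36.77266709  76.4907696 ] 3.775 [ 1.29103675 -2.03401421  1.05888954]
```

View pics/wrist2.png

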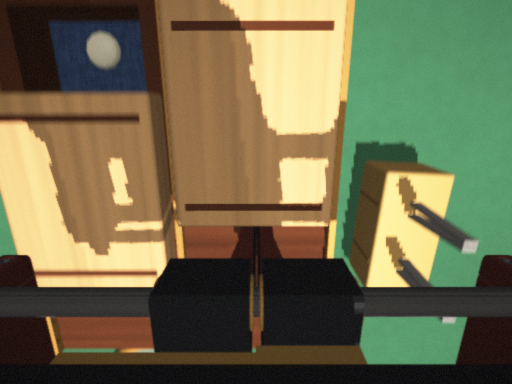

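```bash
python3 -m pendant '1 0.2 4 0 0 0 0;1 0.4 8 0 0 0 0;1 0.6 11 0 0 0 0;1 0.7 13 0 0 0 0;1 0.8 14 0 0 0 0'
```

```text
time: 4.45
tool_pos: [647.3, 48.4, 76.4]
ee_rot: [[0.998, -0.0, 0.063], [-0.063, -0.005, 0.998], [-0.0, -1.0, -0.005]]
wrist_force: [-1.8, -10.6, 3.9]
finger_gap: 0.6
```

```bash
python3 -m pendant '1 0 4 0 0 0 0;1 0 5 0 0 0 0;1 0 5 0 0 0 0'
python3 - <<'E'
from h import *
import cv2
for n in("wrist","scene"):
    s=ctrl.snapshot(n)
    a=s["pixels"][:,:,::-1]
    if n=="scene":a=cv2.resize(a[130:290,135:365],None,fx=3.4,fy=3.4,interpolation=cv2.INTER_CUBIC)
    cv2.imwrite(f"pics/{n}3.png",a)
E
```

```text
time: 4.82
tool_pos: [647.3, 48.5, 76.5]
ee_rot: [[0.998, -0.002, 0.067], [-0.067, -0.011, 0.998], [-0.001, -1.0, -0.011]]
wrist_force: [-1.2, -9.6, 4.7]
finger_gap: 0.4
```

View pics/scene3.png

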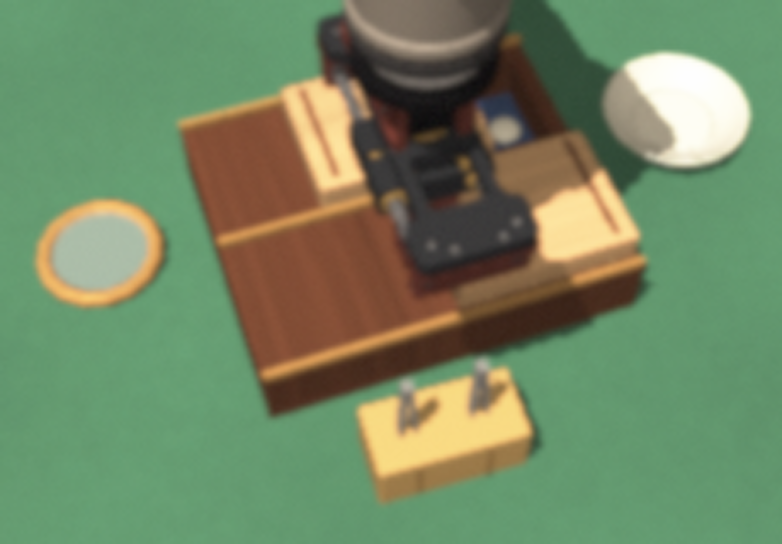

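View pics/wrist3.png

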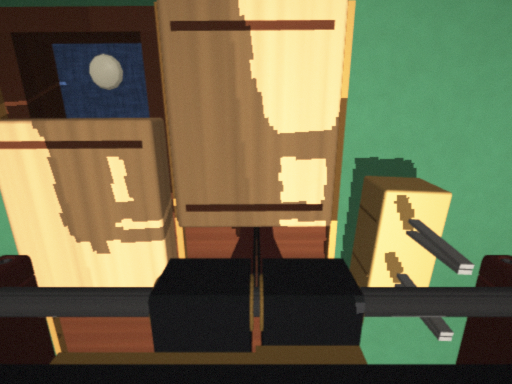

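```bash
python3 -m pendant '1 -1 -15 0 0 0 0;1 -2 -25 20 0 0 0;1 -2 -20 65 0 0 0;1 -30 20 70 0 0 0;1 -60 65 70 0 0 0;1 -88 112 70 0 0 0;1 -88 112 70 0 0 0'
python3 - <<'E'
from h import *
import cv2
o=ctrl.observe();print(o['tool_pos'],o['ee_rot'].round(3),o['time'])
for n in("top","scene"):
    s=ctrl.snapshot(n)
    a=s["pixels"][:,:,::-1]
    if n=="top":a=cv2.resize(a[120:280,100:370],None,fx=2.9,fy=2.9,interpolation=cv2.INTER_CUBIC)
    if n=="scene":a=cv2.resize(a[130:290,135:365],None,fx=3.4,fy=3.4,interpolation=cv2.INTER_CUBIC)
    cv2.imwrite(f"pics/{n}4.png",a)
E
```

```text
time: 5.8
tool_pos: [556.9, 166.0, 148.3]
ee_rot: [[0.998, -0.001, 0.058], [-0.058, -0.008, 0.998], [-0.001, -1.0, -0.008]]
wrist_force: [0.7, 0.2, 0.7]
finger_gap: 0.2
[556.86492646 166.04381405 148.28933019] [[ 0.998 -0.001  0.058]
 [-0.058 -0.008  0.998]
 [-0.001 -1.    -0.008]] 5.8
```

View pics/scene4.png

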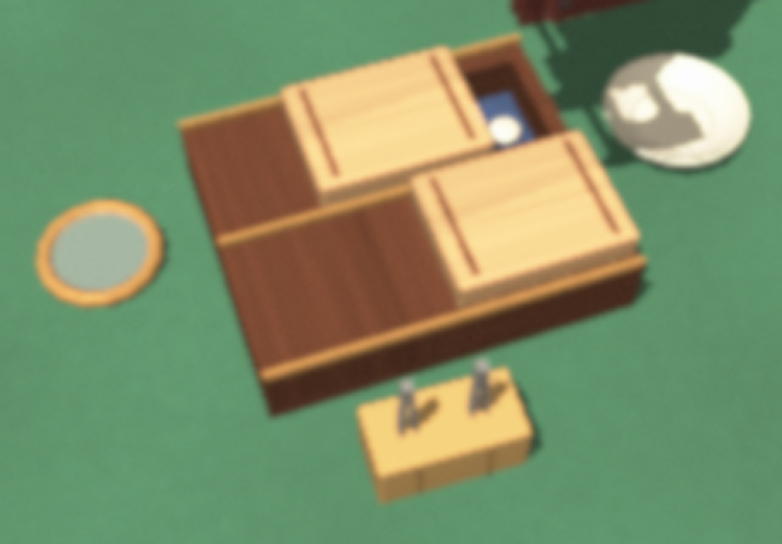

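View pics/top4.png

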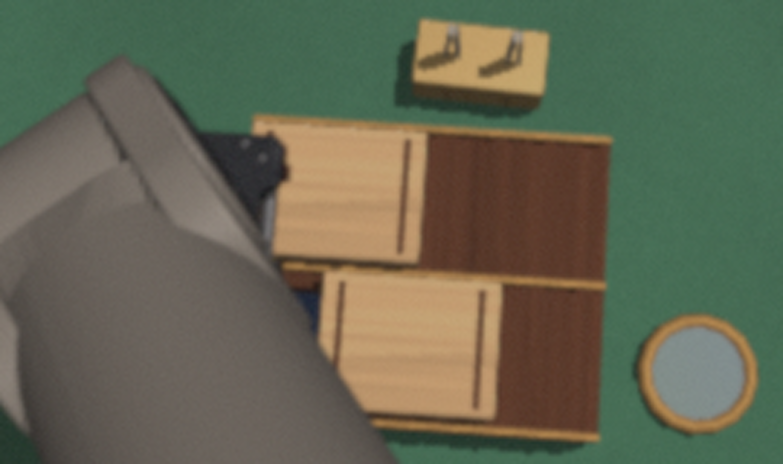

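```bash
python3 -m pendant '1 1 -6 -30 0 0 0;1 1 -6 -60 0 0 0;1 1 -6 -72 0 0 0;1 1 -6 -72 0 0 0;1 0.6 -16 -72 0 0 0;1 0 -28 -72 0 0 0;1 -0.7 -40 -72 0 0 0;1 -1.5 -52 -72 0 0 0;1 -2.2 -64 -72 0 0 0;1 -2.6 -70 -72 0 0 0'
python3 - <<'E'
from h import *
import cv2
s=ctrl.snapshot("scene")
a=s["pixels"][:,:,::-1]
a=cv2.resize(a[130:290,135:365],None,fx=3.4,fy=3.4,interpolation=cv2.INTER_CUBIC)
cv2.imwrite(f"pics/scene5.png",a)
E
```

```text
time: 7.15
tool_pos: [557.0, 89.5, 75.6]
ee_rot: [[0.998, -0.0, 0.067], [-0.067, -0.011, 0.998], [0.001, -1.0, -0.011]]
wrist_force: [0.5, 1.1, 1.2]
finger_gap: 0.7
```

View pics/scene5.png

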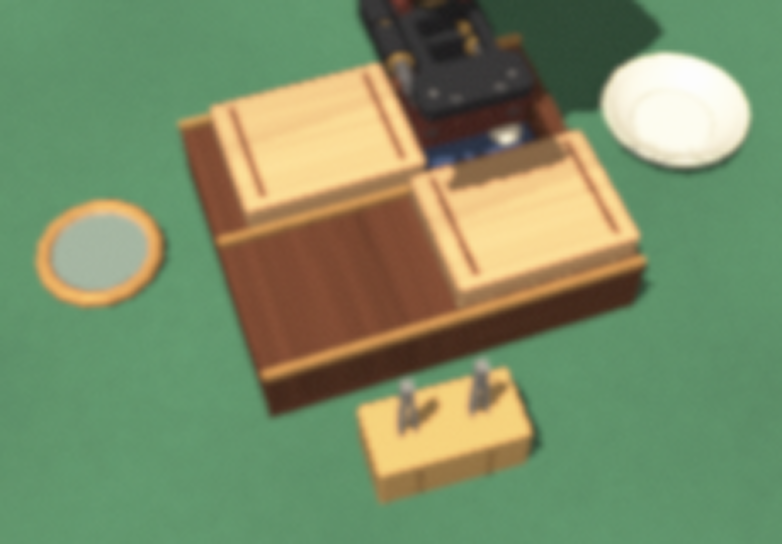

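```bash
python3 -m pendant '1 -0.5 -3 0 0 0 0;1 -1 -6 0 0 0 0;1 -1.3 -8 0 0 0 0;1 -1.5 -10 0 0 0 0;1 -1.5 -10 0 0 0 0'
```

```text
time: 7.82
tool_pos: [556.0, 83.3, 75.6]
ee_rot: [[0.998, 0.002, 0.064], [-0.064, -0.006, 0.998], [0.002, -1.0, -0.006]]
wrist_force: [2.5, 10.2, -4.7]
finger_gap: 0.7
```

Stopped at 83.3 (expected ≈84) with the force risen. I'll press a little more to confirm, then retreat.

```bash
python3 -m pendant '1 0 -4 0 0 0 0;1 0 -5 0 0 0 0;1 0 -5 0 0 0 0'; python3 -m pendant '1 0 8 0 0 0 0;1 0 18 0 0 0 0;1 0 20 25 0 0 0;1 0 20 70 0 0 0;1 -20 20 120 0 0 0;1 -60 20 150 0 0 0;1 -100 20 160 0 0 0;1 -100 20 160 0 0 0'
python3 - <<'E'
from h import *
import cv2
for n in("top","scene"):
    s=ctrl.snapshot(n)
    a=s["pixels"][:,:,::-1]
    if n=="top":a=cv2.resize(a[120:280,100:370],None,fx=2.9,fy=2.9,interpolation=cv2.INTER_CUBIC)
    if n=="scene":a=cv2.resize(a[130:290,135:365],None,fx=3.4,fy=3.4,interpolation=cv2.INTER_CUBIC)
    cv2.imwrite(f"pics/{n}6.png",a)
E
```

```text
time: 8.2
tool_pos: [556.0, 83.2, 75.6]
ee_rot: [[0.998, 0.003, 0.06], [-0.06, -0.0, 0.998], [0.003, -1.0, 0.0]]
wrist_force: [1.0, 11.2, -3.4]
finger_gap: 0.5
time: 9.2
tool_pos: [454.0, 103.0, 236.5]
ee_rot: [[0.998, 0.004, 0.059], [-0.059, -0.002, 0.998], [0.004, -1.0, -0.002]]
wrist_force: [0.4, -0.8, -0.1]
finger_gap: 0.5
```

View pics/scene6.png

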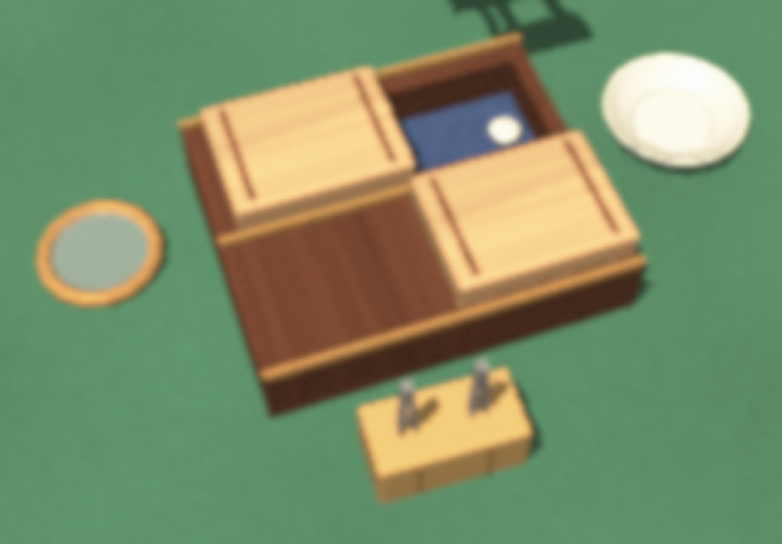

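View pics/top6.png

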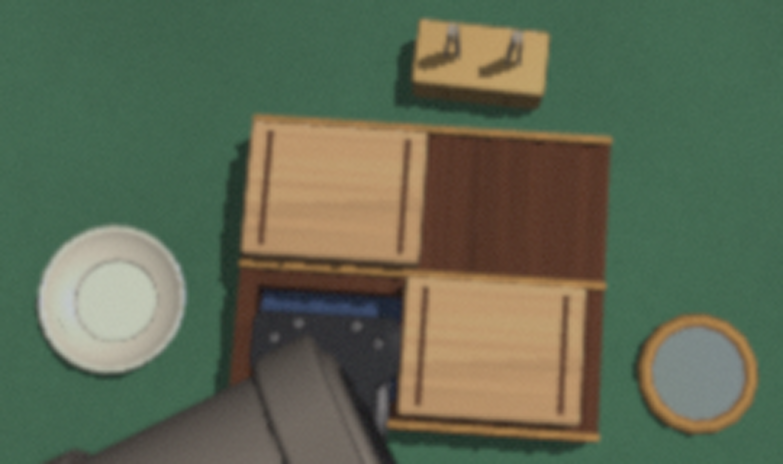

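Run:
```python
from h import *
t=ctrl.snapshot("top"); s=ctrl.snapshot("scene")
T=lambda p,z:ray(t,p[0]/2.9+100-.33,p[1]/2.9+120-.33,z)[:2]
S=lambda p,z:ray(s,p[0]/3.4+135-.35,p[1]/3.4+130-.35,z)[:2]
u=np.array([.06,.998])
f=np.mean([T(p,68)@u for p in[(428,132),(420,263)]]);n=np.mean([T(p,68)@u for p in[(587,291),(580,425)]]);print(f-n)
q=np.mean([S(p,68)@u for p in[(412,181),(460,293),(584,132),(637,240)]]);r=np.mean([S(p,68)@u for p in[(203,108),(238,215),(372,67),(414,160)]]);print(q-r)
```

```text
107.66891765575096
106.08675649871225
```

```bash
python3 -c "
from station import ctrl
print(ctrl.observe()['wrist_force']); print(ctrl.job_done())"
```

```text
[ 0.22405929 -0.25811809 -0.19116679]
the job is handed in; nothing more can be done
None
```

I pushed the far cover, over the black stone's bay, fully shut. Then I pushed the near cover fully open and moved the arm clear, and handed the job in at about 9.3 s. No verdict was reported.

- **Stops:** Both covers stopped moving under about 10 N when I pressed further. The gap between them along the case came out at 107.7 mm from the top camera and 106.1 mm from the scene camera. It should be 108 mm with both against their stops, so the scene figure is about 2 mm short, roughly its calibration error.
- **Loose objects:** By eye in the last pictures, the white stone, lens, saucer and tweezer block sit where they began. The black stone is hidden under its cover, so I could not check it again after shutting. The tool never went below the deck on that side.
- **Disagreement:** During the near push, the tool went about 6 mm further than I commanded. It caused no harm, because it was still short of the stop.

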